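Angle a box section past the post into its stock bay

ROBOT

A 6-joint arm with a two-finger parallel gripper is mounted at the origin on the work surface. World frame = base frame: x ahead of the robot, y to its left, z up, the work surface at z = 0. Lengths are in m, angles in rad, forces in N, time in s.
With the tool pointing down it reaches from about 0.4 to 0.925 m from the base axis. Payload 3.4 kg.
Tool frame: the origin (TCP) lies on the centre line of the jaws, within the pads' length; the fingertips stand 11 mm ahead of it and the grasp point (between the pads) lies 8 mm behind it; y points along the fingers, z is the direction in which the jaws open and shut, and the axes are right-handed (so a half turn about y gives the same grasp; the last joint's range is limited). The gripper opens to 85 mm and grips with 20 to 120 N. Pads are 22 mm wide; open, the fingers measure 114 mm over their backs; the gripper's body (76 mm by 85 mm) begins 54 mm behind the grasp point. The pads swing forward as they close: fully open they stand 13 mm farther back than shut.
Start: joints at [1.131, 0.307, 1.506, -0, 1.328, -0.073], TCP at [0.206, 0.537, 0.242] pointing down, gripper open.
Joint ranges: [-3.12, 3.12], [-1.05, 2.28], [0.14, 2.33], [-1.42, 4.57], [0.1, 2.73], [-2.68, 2.68]. Speed limits (rad/s): [2.57, 2.57, 3.14, 3.14, 3.14, 3.14].

INTERFACE

Orientations are given as a unit quaternion [x, y, z, w].
In Python, from cell import observe, get_image, camera_model, job_done, cut_out, spot_point gives the robot as it stands.
- The arm moves only by the tool arm_command, never from a script. Its argument "motion" is a list of rows, each a list of 4 numbers: the shift along the tool's x, y, z in units of 40 mm (1.0 is 40 mm), then the turn about the tool's y in units of 5 degrees (1.0 is 5 degrees). In form: [[tx, ty, tz, turn], ...]. A call has 1 to 10 rows; each row shifts and turns the commanded pose from where the row before left it, along the tool's axes as they then stand; what a row does not reach is not made up. A row lasts 1/12 s, in which the tool goes at most 41.7 mm and 7.16 degrees, less where a joint would pass 70% of its speed; a pose out of reach is approached as far as the arm can. A call is refused whole if a number of a shift passes 1 or a number of a turn 1, either way. A call with a gripper value outside its range is refused whole. "fingers" is the opening, from -1 (shut) to 1 (fully open), set as the call begins (left out, the last holds). The fingers move at their own pace and stop on an object; "newtons" is the grip in N (left out, the last holds). Time passes only in rows, so rows that do not move let the fingers close. It gives the time, the measured TCP pose, the force and the opening at its end, in the units of the state.
- observe(): the state, without advancing time (a new reading comes with each control period).
- get_image(name): name is "scene" or "top"; returns (picture, depth): 420x560x3 uint8, red, green, blue; 420x560 float32, m along the optical axis (not along the pixel's ray), 0 where there is no reading.
- camera_model(name): a dict with "fx", "fy", "cx", "cy" (pixels), "T" (4x4, takes a point from camera to world coordinates). Camera axes: x right, y down, z forward; pixel columns grow to the right and rows downward; lengths in m; the calibration is good to about 2 mm. A picture is of the moment at which its call begins. camera_model takes no time and is no camera call.
- job_done(): hands the job in, once; it reports no verdict.
Trained networks look in the newest picture that a camera, given by its name, has taken for a name from the list of things; names that differ only in an ending like _2 or _b are one class to them, and where a whole thing is asked for, a point or a joint stands for the part that bears it (a point fixed in the world has none). Each returns a list of dicts, best first, with "score" (0 to 1); they miss things now and then, are a little off and sometimes report something else, mostly with a low value. They report only what shows in the picture. A call takes as long as a camera call.
- cut_out(camera, thing): "pixels" (420x560 bool, what is visible of it) and "extent" ([left, top, right, bottom] as shares, 0 to 1, of the picture: columns of its width, rows of its height, round what is visible of it).
- spot_point(camera, thing): "point" ([column, row] as shares, 0 to 1, of the picture: columns of its width, rows of its height: a listed point, or the origin of a listed thing).
The state is a dict: "time_s": time; "qpos": joint angles; "qd": joint speeds; "effort": joint torques, N m; "ee_pos": TCP position; "eef_rot": TCP orientation; "force": force on the tool from outside, world axes, zero at the start; "moment": the same for the moment, N m; "opening": finger opening in m.
Only numpy, scipy, OpenCV 4.12 (cv2) and the standard library are available. Lean on these libraries where they do the work, as an engineer would, in place of code of your own. Each camera call takes 0.05 s, during which the arm holds its last target.

TASK

Push the length of box section along the bench into the green-railed stock bay: work its yellow end in behind the red post first, then swing the black end in, so that it finally lies flat along the bay's back rail, against it or nearly so along its whole length, between the two end cheeks. Only push it, with the fingertips or the outside of the fingers: never lift or tip it, and leave the other offcuts where they stand.

Things in the scene. Friction and masses are not known exactly. Their poses are not given: they have to be found in the camera images.
- bay: Fixed stock bay of green rails 25 mm high, 8 mm thick, open on top and to the robot. Origin: on the bench at the foot of the back rail's inner face, midway between the cheeks. +x goes into the bay, away from the robot; +y along the rail to the robot's left. Inside 305 mm long (y -152.5 to +152.5 mm); mouth at x = -65 mm.
- left_cheek (a point): Foot of the front edge of the left cheek's inner face: bay x -65, y +152.5 mm. The left cheek runs from here to the back rail (65 mm).
- right_cheek (a point): Foot of the front edge of the right cheek's inner face: bay x -30, y -152.5 mm. The right cheek is short, 30 mm from here to the back rail.
- post_foot (a point): Foot of the axis of a fixed upright red post, 24 mm diameter, 80 mm high, just before the left part of the bay's mouth: its rear touches the mouth line (bay x -77, y +70 to +84 mm). The section is longer than the gap from the post to the right cheek, so it cannot go straight in; there is 65 mm between post and back rail.
- section_mid (a point): Centre (15 mm above its underside) of the loose steel box section, 260 mm long, 30 x 30 mm, about 0.42 kg, with closed square ends, lying flat on the bench before the bay. Its y axis runs along its length, +y towards the yellow end; z up.
- yellow_end (a point): Centre of the section's yellow end face (70 mm of it is painted yellow), 15 mm above its underside; starts as the left end, to the right of the post.
- black_end (a point): Centre of the section's other, black-capped end face, 15 mm above its underside; starts as the right end.
- round_stub: Bystander: round aluminium stub, 40 mm diameter, 55 mm high, standing on its end. Origin at the centre of its underside. Leave it alone.
- box_offcut: Bystander: blue square-section offcut, 40 x 60 x 40 mm high. Origin at the centre of its underside. Leave it alone.
- brass_stub: Bystander: round brass stub, 28 mm diameter, 45 mm high, standing on its end. Origin at the centre of its underside. Leave it alone.
- steel_ring: Bystander: stepped steel turning, 56 mm diameter, 35 mm high. Origin at the centre of its underside. Leave it alone.

How it is judged:
By the outcome, as a careful person would: the job done as asked, in the order asked, and still so for the second after the job is handed in, with the robot touching nothing.
It also fails if it takes over 67 s, if anything falls off the work surface, if the arm or the gripper's body presses on something with over 40 N, if the wrist force passes 120 N, or if a joint passes its speed limit or range.

## Working session

There is one attempt and no reset: what is moved stays moved. The work goes in short steps, Python scripts to look and compute and a tool call to move; the robot and the scene stay as the last step left them, time stands still between calls to the robot, and variables do not carry over. Pictures are saved under pics/ and viewed, and the job is handed in when it is done.

Besides the shell and the picture viewer there is one more tool, called after "Call:" by a JSON object that holds its "method" and its "body", one argument or row to a line. arm_command: Moves the arm, as the interface text tells. Its arguments: {"type":"object","properties":{"motion":{"type":"array"},"fingers":{"type":"number"},"newtons":{"type":"number"}},"required":["motion"]}

```bash
mkdir -p pics; ls; cat > h.py <<'E'
import numpy as np, cv2
from cell import *
def save(n,f):
    im,d=get_image(n); cv2.imwrite('pics/'+f,im[:,:,::-1]); return im,d
def ray(cam,px,z):
    m=camera_model(cam);T=np.array(m['T']);u,v=px
    d=T[:3,:3]@np.array([(u-m['cx'])/m['fx'],(v-m['cy'])/m['fy'],1]);o=T[:3,3]
    return o+d*(z-o[2])/d[2]
def spot(cam,th,z):
    r=spot_point(cam,th)
    return [(round(q['score'],2),[round(q['point'][0]*560,1),round(q['point'][1]*420,1)],np.round(ray(cam,(q['point'][0]*560,q['point'][1]*420),z),4).tolist()) for q in r[:2]]
E
python3 - <<'E'
from h import *
save('top','t0.png');
for n,z in [('bay',0),('left_cheek',0),('right_cheek',0),('post_foot',0),('section_mid',.015),('yellow_end',.015),('black_end',.015),('round_stub',0),('box_offcut',0),('brass_stub',0),('steel_ring',0)]:
    print(n,spot('top',n,z))
save('scene','s0.png')
print(observe())
print(camera_model('top'))
E
```

```text
pics
bay [(0.75, [268.9, 199.3], [0.6388, 0.0216, 0.0])]
left_cheek [(0.56, [196.0, 241.6], [0.5589, 0.1674, 0.0]), (0.42, [262.3, 271.5], [0.4968, 0.0383, 0.0])]
right_cheek [(0.84, [346.0, 201.6], [0.6297, -0.1315, 0.0])]
post_foot [(0.72, [236.9, 243.5], [0.5528, 0.0869, 0.0])]
section_mid [(0.77, [325.4, 269.7], [0.497, -0.0835, 0.015])]
yellow_end [(0.78, [262.2, 271.9], [0.4962, 0.038, 0.015])]
black_end [(0.67, [393.9, 272.5], [0.4878, -0.2144, 0.015]), (0.15, [269.2, 199.3], [0.6366, 0.0208, 0.015])]
round_stub [(0.64, [210.7, 294.8], [0.4549, 0.1396, 0.0])]
box_offcut []
brass_stub [(0.76, [387.0, 179.0], [0.6728, -0.2155, 0.0])]
steel_ring [(0.79, [229.9, 178.3], [0.6836, 0.0986, 0.0])]
{'time_s': 0.65, 'qpos': array([ 1.13149828e+00,  3.06763313e-01,  1.50636573e+00, -1.94234322e-05,
        1.32842273e+00, -7.34737073e-02]), 'qd': array([ 0.00089765,  0.00108494,  0.00164406, -0.000638  , -0.00102424,
       -0.00024029]), 'effort': array([ 4.98466979e-04, -4.57238925e+01, -2.52252513e+01, -4.64388609e-05,
        8.70704735e-04, -5.12835342e-06]), 'ee_pos': array([0.20570976, 0.53695892, 0.2423389 ]), 'eef_rot': array([-0.69529895,  0.1286067 , -0.12862692,  0.69532353]), 'force': array([-0.3629327 ,  0.17341159, -0.55468149]), 'moment': array([-0.00069268, -0.01526012,  0.02040296]), 'opening': 0.08508591796657863}
{'fx': 456.259512606502, 'fy': 456.259512606502, 'cx': 276.5452497888496, 'cy': 210.06510918391368, 'T': array([[-2.87600459e-02, -9.92235304e-01,  1.21003975e-01,
         5.07227532e-01],
       [-9.99577424e-01,  2.90597142e-02,  7.12222436e-04,
         6.38056753e-03],
       [-4.22303318e-03, -1.20932358e-01, -9.92651767e-01,
         8.98788767e-01],
       [ 0.00000000e+00,  0.00000000e+00,  0.00000000e+00,
         1.00000000e+00]])}
```

View pics/t0.png

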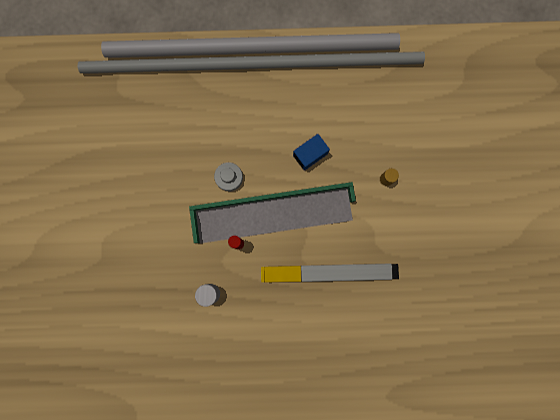

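View pics/s0.png

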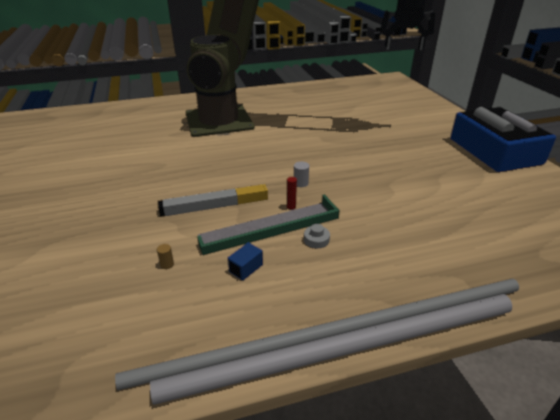

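```bash
cat >> h.py <<'E'
def sect(cam='top'):
    r=cut_out(cam,'section_mid')
    if not r: return None
    m=r[0]['pixels']; ys,xs=np.nonzero(m)
    P=np.array([ray(cam,(x,y),.03)[:2] for x,y in zip(xs+0.0,ys+0.0)])
    (c,s,a)=cv2.minAreaRect((P*1000).astype(np.float32))
    b=cv2.boxPoints((c,s,a))
    e=sorted([(np.linalg.norm(b[i]-b[(i+1)%4]),i) for i in range(4)])[:2]
    E=[(b[i]+b[(i+1)%4])/2 for _,i in e]
    return r[0]['score'],c,s,E
def rep(bay):
    o,th=bay
    sc,c,s,E=sect(); 
    R=np.array([[np.cos(th),np.sin(th)],[-np.sin(th),np.cos(th)]])
    E=sorted(E,key=lambda e:-e[1])
    B=[R@(np.array(e)-o) for e in E]
    d=np.array(E[0])-E[1]; db=B[0]-B[1]
    print('sect score',round(sc,2),'size',np.round(s,1),'world mid',np.round(c,1),'Y',np.round(E[0],1),'K',np.round(E[1],1),'yaw',round(np.degrees(np.arctan2(-d[0],d[1])),2))
    print(' bay: mid',np.round(R@(np.array(c)-o),1),'Y',np.round(B[0],1),'K',np.round(B[1],1),'phi',round(np.degrees(np.arctan2(db[0],db[1])),2))
E
python3 - <<'E'
from h import *
save('top','t1.png')
from scipy.spatial.transform import Rotation as R
print(R.from_quat(observe()['eef_rot']).as_matrix().round(3))
# bay fit
A=[('bay',0,0),('left_cheek',-65,152.5),('right_cheek',-30,-152.5),('post_foot',-77,77)]
im=cv2.imread('pics/t1.png'); hsv=cv2.cvtColor(im,cv2.COLOR_BGR2HSV)
g=cv2.inRange(hsv,(60,80,20),(95,255,255)); ys,xs=np.nonzero(g); print('green',len(xs))
P=np.array([ray('top',(x,y),.025)[:2]*1000 for x,y in zip(xs,ys)],np.float32)
c,s,a=cv2.minAreaRect(P); print('green rect',c,s,a, cv2.boxPoints((c,s,a)).round(1).tolist())
W=[];L=[]
for n,x,y in A[:3]:
    q=[r['point'] for r in spot_point('top',n)][0]; W.append(ray('top',(q[0]*560,q[1]*420),0)[:2]*1000);L.append((x,y)); print(n,W[-1])
W=np.array(W);L=np.array(L,float);w=W-W.mean(0);l=L-L.mean(0)
th=np.arctan2((l[:,0]*w[:,1]-l[:,1]*w[:,0]).sum(),(l*w).sum())
Rm=np.array([[np.cos(th),-np.sin(th)],[np.sin(th),np.cos(th)]]);o=W.mean(0)-Rm@L.mean(0)
print('bay',o,np.degrees(th),'res',(L@Rm.T+o-W).round(1).tolist())
rep((o,th))
save('scene','s1.png'); print(spot('scene','bay',0),spot('scene','left_cheek',0),spot('scene','right_cheek',0),spot('scene','yellow_end',.015),spot('scene','black_end',.015))
E
```

```text
[[ 0.934  0.     0.358]
 [-0.358  0.     0.934]
 [ 0.    -1.     0.   ]]
green 1029
green rect (611.1658325195312, 13.426742553710938) (71.40612030029297, 319.7760009765625) 7.387691497802734 [[555.2000122070312, 167.39999389648438], [596.2999877929688, -149.6999969482422], [667.0999755859375, -140.5], [626.0, 176.60000610351562]]
bay [637.30842286  24.41846281]
left_cheek [561.93784412 162.83435827]
right_cheek [ 631.95333271 -137.73931139]
bay [641.84155648  20.272515  ] 6.833807286647868 res [[4.5, -4.1], [-2.8, 1.1], [-1.8, 3.0]]
sect score 0.79 size [ 31.6 258.7] world mid [491.7 -89.2] Y [491.7  40.1] K [ 491.7 -218.6] yaw 0.0
 bay: mid [-162.1  -90.9] Y [-146.7   37.6] K [-177.5 -219.3] phi 6.83
[(0.71, [291.7, 209.9], [0.561, 0.085, 0.0]), (0.69, [272.1, 233.0], [0.632, 0.0174, 0.0])] [(0.9, [318.3, 200.7], [0.5426, 0.1591, 0.0])] [(0.56, [198.3, 244.7], [0.6259, -0.1441, 0.0]), (0.25, [291.7, 208.3], [0.5548, 0.087, 0.0])] [(0.73, [267.4, 189.3], [0.48, 0.0469, 0.015])] [(0.8, [153.7, 209.5], [0.4887, -0.2289, 0.015]), (0.67, [321.2, 201.8], [0.5691, 0.1558, 0.015])]
```

Call:
{"method": "arm_command", "body": {
  "motion": [
    [0.6,0,0,-0.85],
    [0.6,0,0,-0.85],
    [0.6,0,0,-0.85],
    [0.6,0,0,-0.85],
    [0.6,0,0,-0.8],
    [0.6,0,0,0],
    [0.5,0,-0.9,0],
    [0.5,0,-0.9,0],
    [0.5,0,-0.9,0],
    [0,0,-0.9,0]
  ],
  "fingers": 1
}}

```text
time_s: 2.03
ee_pos: [0.4102, 0.3662, 0.2422]
eef_rot: [-0.707, -0.001, -0.001, 0.707]
force: [1.4, -0.1, 0.5]
opening: 0.0855
```

Call:
{"method": "arm_command", "body": {
  "motion": [
    [0.1,0,-1,0],
    [0.1,0,-1,0],
    [0.1,0,-1,0],
    [0.1,0,-1,0],
    [0,0,-1,0],
    [0,0,-1,0],
    [0,0,-1,0],
    [0,0,-1,0],
    [0,0,-1,0],
    [0,0,-1,0]
  ]
}}

```text
time_s: 2.87
ee_pos: [0.4223, -0.0345, 0.2427]
eef_rot: [0.707, 0.001, 0.0, -0.707]
force: [-0.4, -0.2, -0.6]
opening: 0.0854
```

Call:
{"method": "arm_command", "body": {
  "motion": [
    [0,1,-0.2,0],
    [0,1,0,0],
    [0,1,0,0],
    [0,1,0,0],
    [0,0,0,0],
    [0,0,0,0]
  ]
}}

```text
time_s: 3.37
ee_pos: [0.4208, -0.0405, 0.081]
eef_rot: [-0.707, 0.002, 0.002, 0.708]
force: [-0.1, -0.2, 0.6]
opening: 0.0856
```

Call:
{"method": "arm_command", "body": {
  "motion": [
    [0,0.6,-0.6,0],
    [0,0.6,-0.6,0],
    [0,0.1,0,0],
    [0,0,0,0],
    [0,0,0,0]
  ]
}}

```text
time_s: 3.78
ee_pos: [0.4241, -0.0889, 0.0322]
eef_rot: [0.707, 0.001, 0.001, -0.707]
force: [-0.6, -0.1, -0.5]
opening: 0.0855
```

```bash
python3 - <<'E'
from h import *
im,d=save('scene','s2.png'); cv2.imwrite('pics/s2z.png',cv2.resize(im[120:260,120:320,::-1],None,fx=4,fy=4))
save('top','t2.png');rep((np.array([639.4,17.1]),np.radians(7.39)))
o=observe();print(o['ee_pos'],o['force'])
E
```

```text
sect score 0.63 size [ 31.1 259. ] world mid [490.9 -89.3] Y [490.6  40.2] K [ 491.1 -218.8] yaw 0.11
 bay: mid [-161.   -86.4] Y [-144.6   42. ] K [-177.4 -214.9] phi 7.28
[ 0.42386149 -0.08838836  0.03204864] [-0.24753195 -0.1936955   0.02885002]
```

View pics/s2z.png

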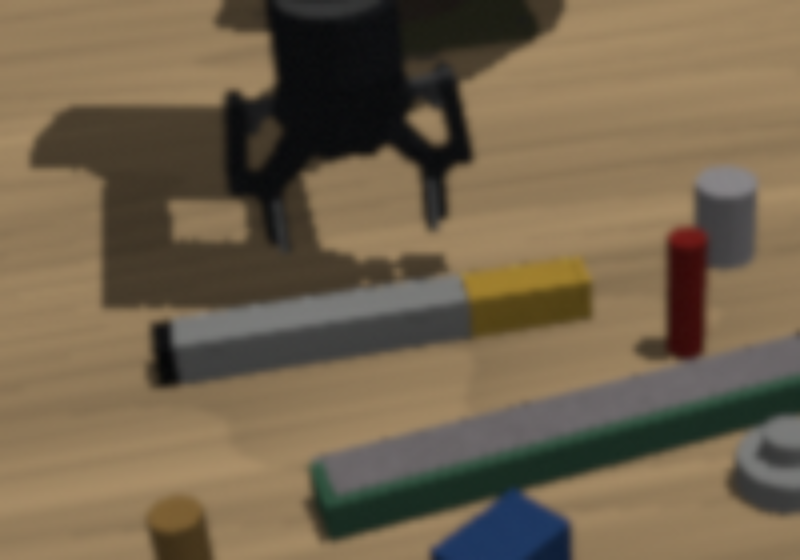

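View pics/t2.png

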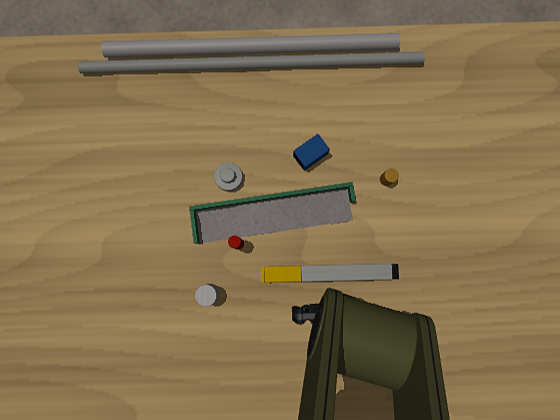

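```bash
python3 - <<'E'
from h import *
m=camera_model('scene');T=np.linalg.inv(np.array(m['T']))
for y in (-.139,-.037):
  for z in (.005,.012,.02,.03,.04):
    p=T@np.array([.424,y,z,1]); print(y,z,((m['fx']*p[0]/p[2]+m['cx']-120)*4).round(),((m['fy']*p[1]/p[2]+m['cy']-120)*4).round())
E
```

```text
-0.139 0.005 281.0 290.0
-0.139 0.012 279.0 280.0
-0.139 0.02 278.0 270.0
-0.139 0.03 276.0 256.0
-0.139 0.04 274.0 242.0
-0.037 0.005 441.0 265.0
-0.037 0.012 440.0 256.0
-0.037 0.02 439.0 245.0
-0.037 0.03 438.0 232.0
-0.037 0.04 437.0 218.0
```

Call:
{"method": "arm_command", "body": {
  "motion": [
    [0.2,0.3,0,0],
    [0.2,0.25,0,0],
    [0.2,0,0,0],
    [0.1,0,0,0],
    [0.1,0,0,0],
    [0.1,0,0,0],
    [0.1,0,0,0],
    [0.1,0,0,0]
  ]
}}

```text
time_s: 4.6
ee_pos: [0.4663, -0.0886, 0.0087]
eef_rot: [-0.707, 0.0, 0.001, 0.707]
force: [-4.9, -1.4, 3.8]
opening: 0.0856
```

Call:
{"method": "arm_command", "body": {
  "motion": [
    [0.15,0,0,0.14],
    [0.15,0,0,0.14],
    [0.15,0,0,0.14],
    [0.15,0,0,0.14],
    [0.15,0,0,0.14],
    [0.15,0,0,0.14],
    [0.15,0,0,0.14],
    [0.15,0,0,0.14],
    [0.15,0,0.05,0],
    [0.1,0,0.05,0]
  ]
}}

```text
time_s: 5.43
ee_pos: [0.5266, -0.0881, 0.0083]
eef_rot: [0.706, -0.034, 0.035, -0.706]
force: [-3.0, -1.0, -0.8]
opening: 0.085
```

```bash
cat >> h.py <<'E'
BAY=(np.array([639.4,17.1]),np.radians(7.39))
def tb():
    o=observe(); p=o['ee_pos'][:2]*1000-BAY[0]; th=BAY[1]
    from scipy.spatial.transform import Rotation as R
    X=R.from_quat(o['eef_rot']).as_matrix()[:,0]
    print('t',o['time_s'],'tcp',o['ee_pos'].round(4),'bay',np.round([p[0]*np.cos(th)+p[1]*np.sin(th),-p[0]*np.sin(th)+p[1]*np.cos(th)],1),'tool x yaw',np.degrees(np.arctan2(X[1],X[0])).round(1),'F',o['force'].round(1))
E
python3 - <<'E'
from h import *
save('top','t3.png');rep(BAY);tb()
E
```

```text
sect score 0.98 size [89.3 32.2] world mid [560.1  -6.6] Y [563.7  37.9] K [556.6 -51.1] yaw -4.54
 bay: mid [-81.7 -13.3] Y [-72.4  30.4] K [-90.9 -57. ] phi 11.93
t 5.5333 tcp [ 0.527  -0.0878  0.0085] bay [-124.9  -89.6] tool x yaw -5.5 F [ 0.2 -0.3  0.3]
```

View pics/t3.png

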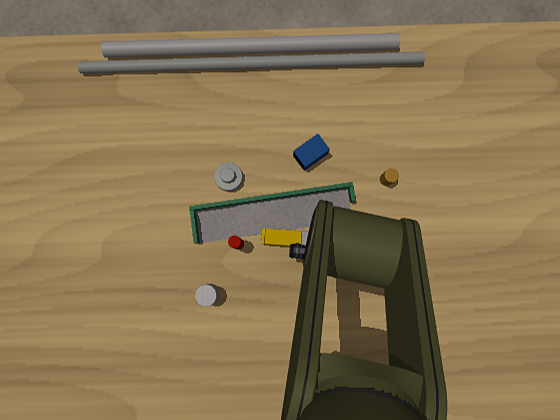

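Call:
{"method": "arm_command", "body": {
  "motion": [
    [0.12,0,0,0],
    [0.12,0,0,0],
    [0.12,0,0,0],
    [0.1,0,0,0],
    [0,0,0,0],
    [0,0,0,0],
    [-0.3,0,0,0],
    [-0.6,0,0,0],
    [-0.6,-0.4,0,0],
    [-0.6,-1,0,0]
  ]
}}

```text
time_s: 6.37
ee_pos: [0.4588, -0.0809, 0.0574]
eef_rot: [-0.706, 0.037, -0.032, 0.707]
force: [-0.7, -0.5, 0.7]
opening: 0.0852
```

Call:
{"method": "arm_command", "body": {
  "motion": [
    [0,-1,-0.8,0],
    [0,0,-1,0],
    [0,0,-1,0],
    [0,0,-1,0],
    [0,0,-0.8,0]
  ],
  "fingers": -1
}}

```text
time_s: 6.78
ee_pos: [0.446, -0.2623, 0.0937]
eef_rot: [0.707, -0.033, 0.036, -0.705]
force: [0.9, 0.8, -0.8]
opening: 0.0254
```

```bash
python3 - <<'E'
from h import *
save('top','t4.png');rep(BAY);tb()
for n in ('yellow_end','black_end'): print(n,spot('top',n,.015))
E
```

```text
sect score 0.72 size [259.3  33.5] world mid [568.8 -93.2] Y [580.7  35.9] K [ 556.9 -222.3] yaw -5.27
 bay: mid [ -84.2 -100.3] Y [-55.8  26.2] K [-112.6 -226.8] phi 12.66
t 6.8833 tcp [ 0.4469 -0.265   0.0936] bay [-227.2 -255. ] tool x yaw -5.8 F [ 0.8 -0.3 -0.2]
yellow_end [(0.76, [263.2, 223.4], [0.5896, 0.0337, 0.015])]
black_end [(0.79, [393.2, 239.0], [0.552, -0.2169, 0.015]), (0.3, [232.3, 177.5], [0.6821, 0.0923, 0.015])]
```

View pics/t4.png

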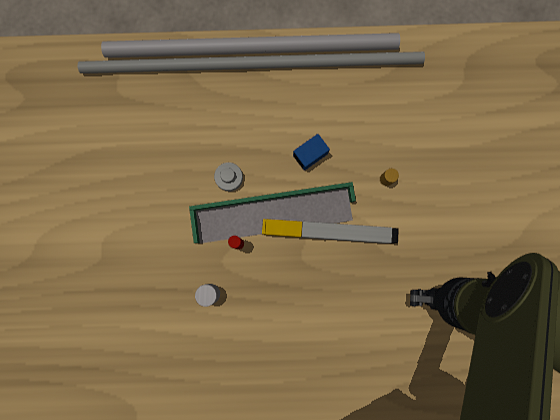

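Call:
{"method": "arm_command", "body": {
  "motion": [
    [0.2,0,0.9,0],
    [0.2,0,0.9,0],
    [0.3,0,0.9,0],
    [0.3,0,0.9,0],
    [0.36,0,0.9,0],
    [0,0.9,0.08,0],
    [0,0.9,0,0],
    [0,0.3,0,0],
    [0,0,0,0],
    [0,0,0,0]
  ],
  "fingers": 1
}}

```text
time_s: 7.82
ee_pos: [0.516, -0.0801, 0.008]
eef_rot: [-0.706, 0.034, -0.033, 0.707]
force: [0.0, -0.8, 0.5]
opening: 0.0857
```

Call:
{"method": "arm_command", "body": {
  "motion": [
    [0.3,0,0,0],
    [0.2,0,-0.05,0],
    [0.12,0,-0.05,0],
    [0.1,0,0,0],
    [0.1,0,0,0],
    [0.06,0,0,0],
    [0,0,0,0]
  ]
}}

```text
time_s: 8.4
ee_pos: [0.5507, -0.0891, 0.0088]
eef_rot: [-0.706, 0.035, -0.034, 0.706]
force: [-4.4, -0.2, 3.1]
opening: 0.0858
```

```bash
python3 - <<'E'
from h import *
tb()
E
```

```text
t 8.4 tcp [ 0.5507 -0.0891  0.0088] bay [-101.6  -93.9] tool x yaw -5.6 F [-4.4 -0.2  3.1]
```

Call:
{"method": "arm_command", "body": {
  "motion": [
    [-0.5,0,0,0],
    [-0.6,-0.5,0,0],
    [-0.6,-1,-0.5,0],
    [0,-0.8,-1,0],
    [0,0,-1,0],
    [0,0,-1,0],
    [0,0,-1,0],
    [0,0,-0.4,0]
  ],
  "fingers": -1
}}

```text
time_s: 9.07
ee_pos: [0.4719, -0.2729, 0.0886]
eef_rot: [0.708, -0.033, 0.037, -0.704]
force: [0.3, -0.0, 0.1]
opening: 0.0002
```

```bash
python3 - <<'E'
from h import *
im,_=save('top','t5.png');rep(BAY);tb()
cv2.imwrite('pics/t5z.png',cv2.resize(im[160:300,170:420,::-1],None,fx=3,fy=3,interpolation=2))
E
```

```text
sect score 0.61 size [258.1  33.5] world mid [576.1 -93. ] Y [588.8  35.4] K [ 563.3 -221.5] yaw -5.67
 bay: mid [ -77.  -101.1] Y [-47.8  24.6] K [-106.1 -226.8] phi 13.06
t 9.1667 tcp [ 0.4715 -0.2713  0.088 ] bay [-203.6 -264.4] tool x yaw -5.8 F [-0.5  1.  -0.4]
```

View pics/t5z.png

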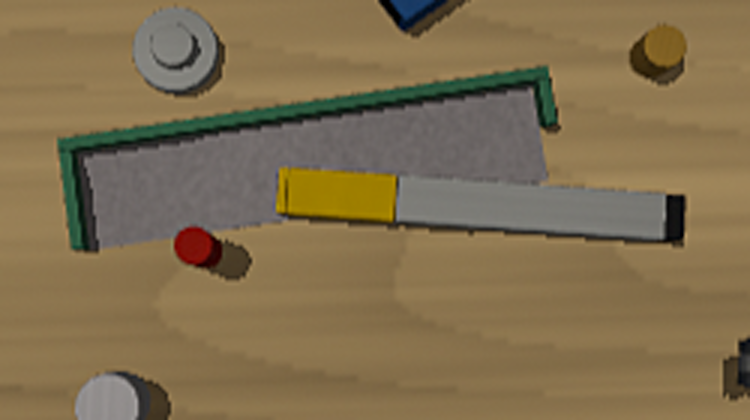

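Call:
{"method": "arm_command", "body": {
  "motion": [
    [0.7,0,0.14,0],
    [0.7,0,0.15,0],
    [0.76,0,0.15,0],
    [0,0.6,0,0],
    [0,0.6,0,0],
    [0,0.5,0,0],
    [0,0,0,0],
    [0,0,0,0]
  ]
}}

```text
time_s: 9.83
ee_pos: [0.5572, -0.2562, 0.0184]
eef_rot: [-0.706, 0.035, -0.033, 0.707]
force: [0.9, 0.2, 0.2]
opening: 0.0001
```

```bash
python3 - <<'E'
from h import *
im,_=save('top','t6.png');rep(BAY);tb()
im2,_=save('scene','s6.png')
cv2.imwrite('pics/s6z.png',cv2.resize(im2[100:290,100:360,::-1],None,fx=3,fy=3,interpolation=2))
E
```

```text
sect score 0.84 size [251.   31.7] world mid [575.4 -89.1] Y [587.7  35.8] K [ 563.2 -214. ] yaw -5.6
 bay: mid [-77.1 -97.1] Y [-48.9  25.2] K [-105.3 -219.4] phi 12.99
t 9.9333 tcp [ 0.5588 -0.2577  0.0204] bay [-115.3 -262.1] tool x yaw -5.5 F [ 0.3 -0.1  0.2]
```

View pics/s6z.png

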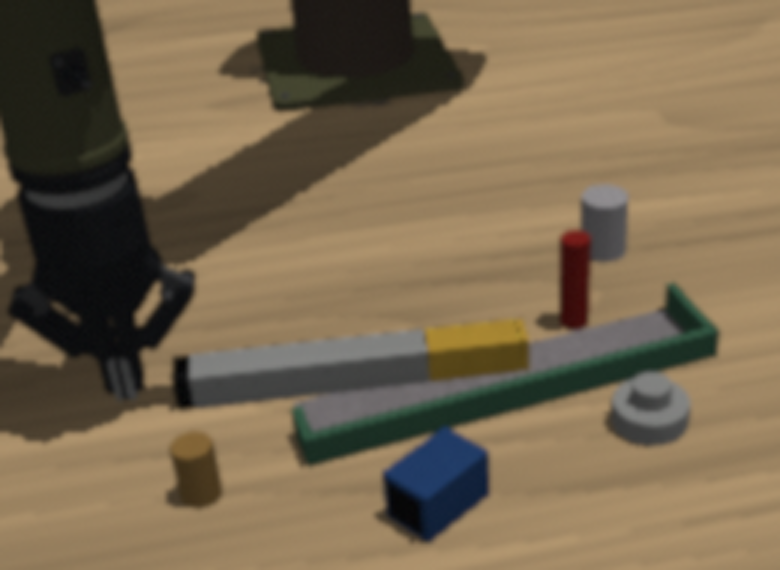

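Call:
{"method": "arm_command", "body": {
  "motion": [
    [0,0,0.25,0],
    [0,0,0.2,0],
    [0,0,0.15,0],
    [0,0,0.15,0],
    [0,0,0.15,0],
    [0,0,0.15,0],
    [0,0,0.15,0],
    [0,0,0.15,0],
    [0,0,0.15,0],
    [0,0,0,0]
  ]
}}

```text
time_s: 10.82
ee_pos: [0.5646, -0.1976, 0.0203]
eef_rot: [0.707, -0.033, 0.035, -0.706]
force: [0.8, -1.3, 0.4]
opening: 0.0
```

```bash
python3 - <<'E'
from h import *
im,_=save('top','t7.png');rep(BAY);tb()
cv2.imwrite('pics/t7z.png',cv2.resize(im[160:300,170:420,::-1],None,fx=3,fy=3,interpolation=2))
E
```

```text
sect score 0.74 size [229.2  32. ] world mid [581.  -39.4] Y [592.3  74.6] K [ 569.6 -153.4] yaw -5.69
 bay: mid [-65.2 -48.5] Y [-39.3  63.1] K [ -91.1 -160.2] phi 13.08
t 10.9167 tcp [ 0.5639 -0.1975  0.0196] bay [-102.5 -203.1] tool x yaw -5.5 F [ 0.3 -0.6  0.1]
```

View pics/t7z.png

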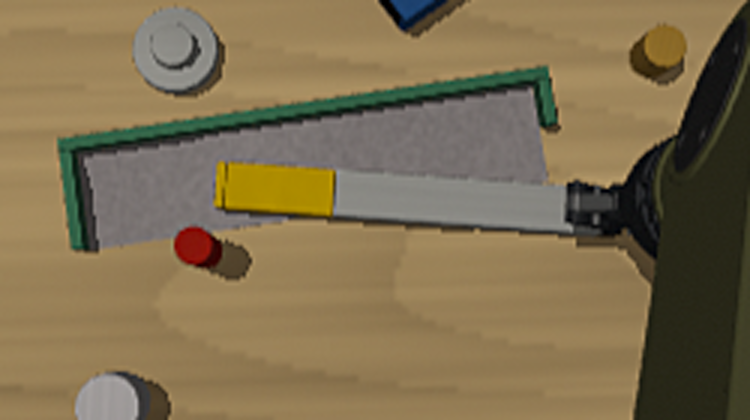

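Call:
{"method": "arm_command", "body": {
  "motion": [
    [0,0,0.14,0],
    [0,0,0.14,0],
    [0,0,0.14,0],
    [0,0,0.14,0],
    [0,0,0.14,0],
    [0,0,0.14,0],
    [0,0,0.14,0],
    [0,0,0.14,0],
    [0,0,0.14,0],
    [0,0,0,0]
  ]
}}

```text
time_s: 11.75
ee_pos: [0.5684, -0.1463, 0.0193]
eef_rot: [-0.706, 0.034, -0.034, 0.707]
force: [0.3, 0.3, 0.1]
opening: -0.0
```

```bash
python3 - <<'E'
from h import *
im,_=save('top','t8.png');rep(BAY);tb()
cv2.imwrite('pics/t8z.png',cv2.resize(im[160:300,170:420,::-1],None,fx=3,fy=3,interpolation=2))
E
```

```text
sect score 0.78 size [224.1  35.2] world mid [587.2  14.8] Y [598.8 126.2] K [575.7 -96.7] yaw -5.91
 bay: mid [-52.    4.4] Y [-26.3 113.5] K [ -77.8 -104.6] phi 13.3
t 11.85 tcp [ 0.5678 -0.1464  0.0189] bay [ -92.1 -152.9] tool x yaw -5.6 F [-0.3 -0.7  0.2]
```

View pics/t8z.png

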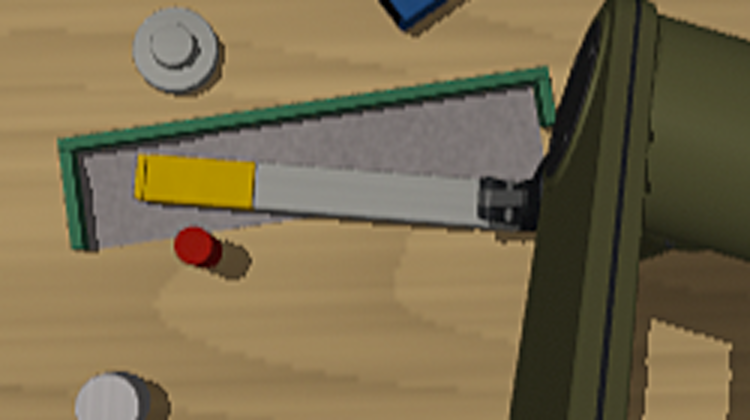

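Call:
{"method": "arm_command", "body": {
  "motion": [
    [0,0,0.13,0],
    [0,0,0.13,0],
    [0,0,0.13,0],
    [0,0,0.02,0],
    [0,0,0,0],
    [0,0,-0.4,0],
    [0,-0.8,-0.3,0],
    [-0.2,-1,0,0],
    [-0.4,-0.2,0.4,0],
    [-0.4,0,0.7,0]
  ]
}}

```text
time_s: 12.68
ee_pos: [0.5355, -0.1146, 0.1032]
eef_rot: [0.707, -0.032, 0.039, -0.705]
force: [0.1, 0.2, -0.3]
opening: -0.0005
```

Call:
{"method": "arm_command", "body": {
  "motion": [
    [-0.18,0,0.8,0],
    [0,0,0.8,0],
    [0,0,0.47,0],
    [0,0,0,0],
    [0,0,0,0]
  ],
  "fingers": 1
}}

```text
time_s: 13.1
ee_pos: [0.5327, -0.0277, 0.0996]
eef_rot: [-0.706, 0.033, -0.033, 0.706]
force: [0.8, -0.3, 0.3]
opening: 0.0606
```

```bash
python3 - <<'E'
from h import *
im,_=save('top','t9.png');rep(BAY);tb()
cv2.imwrite('pics/t9z.png',cv2.resize(im[160:300,170:420,::-1],None,fx=3,fy=3,interpolation=2))
E
```

```text
sect score 0.63 size [81.6 31.5] world mid [596.6 100.8] Y [601.  141.4] K [592.3  60.3] yaw -6.1
 bay: mid [-31.6  88.5] Y [-22.1 128.2] K [-41.2  48.9] phi 13.49
t 13.2 tcp [ 0.5329 -0.0292  0.0995] bay [-111.6  -32.2] tool x yaw -5.5 F [0.4 0.5 0.9]
```

View pics/t9z.png

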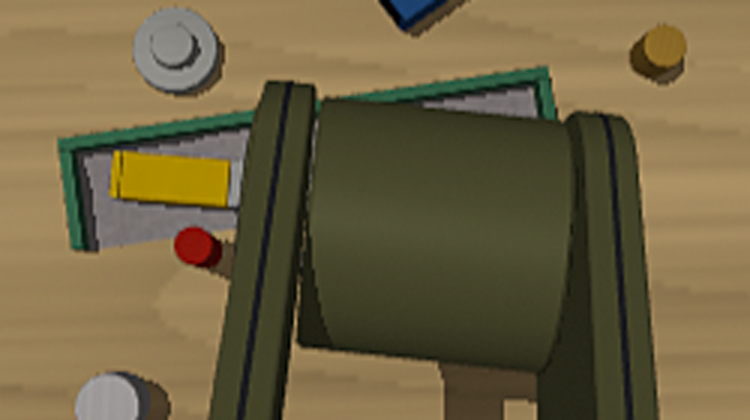

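Call:
{"method": "arm_command", "body": {
  "motion": [
    [0,0.8,0,0],
    [0,0.8,0,0],
    [0,0.68,0,0],
    [0,0,0,0],
    [0.2,0,0,0],
    [0.15,0,0,0],
    [0.1,0,0,0],
    [0.1,0,0,0],
    [0.05,0,0,0],
    [0,0,0,0]
  ]
}}

```text
time_s: 14.03
ee_pos: [0.5578, -0.0312, 0.0093]
eef_rot: [0.706, -0.033, 0.035, -0.706]
force: [0.6, -0.1, 0.3]
opening: 0.0854
```

Call:
{"method": "arm_command", "body": {
  "motion": [
    [0.11,0,0,-0.26],
    [0.11,0,0,-0.26],
    [0.11,0,0,-0.26],
    [0.11,0,0,-0.26],
    [0.11,0,0,-0.26],
    [0.11,0,0,-0.26],
    [0.1,0,0,-0.26],
    [0,0,0,0]
  ]
}}

```text
time_s: 14.7
ee_pos: [0.5888, -0.032, 0.0082]
eef_rot: [0.707, 0.023, -0.022, -0.707]
force: [-1.3, 0.3, -0.3]
opening: 0.0854
```

```bash
python3 - <<'E'
from h import *
im,_=save('top','t10.png');rep(BAY);tb()
cv2.imwrite('pics/t10z.png',cv2.resize(im[160:300,170:420,::-1],None,fx=3,fy=3,interpolation=2))
im2,_=save('scene','s10.png')
cv2.imwrite('pics/s10z.png',cv2.resize(im2[100:290,100:360,::-1],None,fx=3,fy=3,interpolation=2))
E
```

```text
sect score 0.9 size [32.9 95.6] world mid [604.8  97.2] Y [602.4 144.9] K [607.2  49.4] yaw 2.92
 bay: mid [-24.   83.9] Y [-20.3 131.5] K [-27.7  36.2] phi 4.47
t 14.8 tcp [ 0.5886 -0.0319  0.0082] bay [-56.7 -42.1] tool x yaw 3.5 F [-0.4  0.6  0.6]
```

View pics/t10z.png

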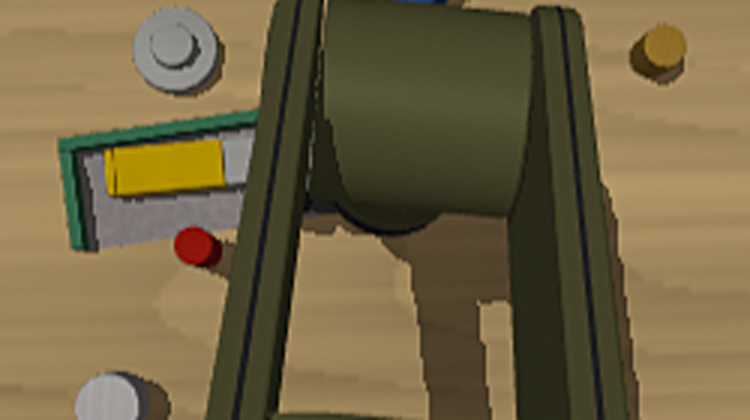

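View pics/s10z.png

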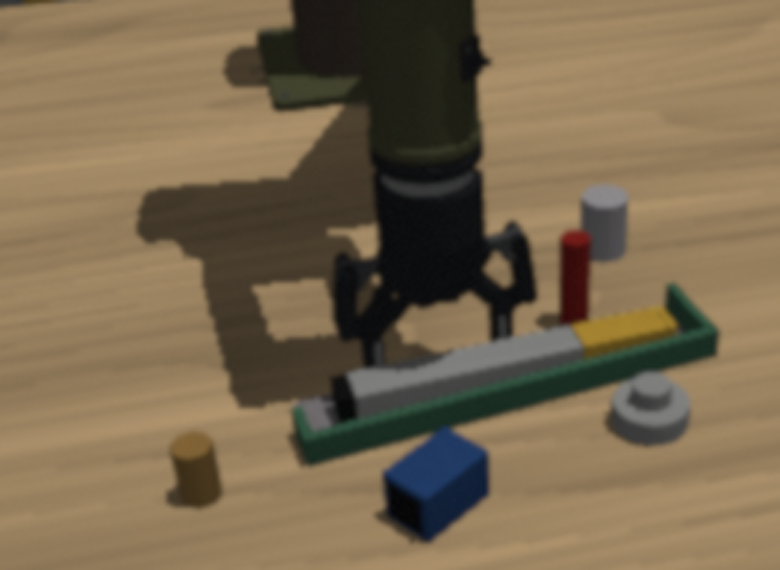

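Call:
{"method": "arm_command", "body": {
  "motion": [
    [0.08,0,0,-0.2],
    [0.08,0,0,-0.2],
    [0.08,0,0,-0.2],
    [0.06,0,0,-0.18],
    [0.04,0,0,0],
    [0,0,0,0]
  ]
}}

```text
time_s: 15.35
ee_pos: [0.6006, -0.0307, 0.0082]
eef_rot: [-0.706, -0.046, 0.046, 0.706]
force: [-2.5, 0.2, 1.5]
opening: 0.0853
```

```bash
python3 - <<'E'
from h import *
im,_=save('top','t11.png');rep(BAY);tb()
E
```

```text
sect score 0.81 size [32.8 93.5] world mid [607.7 100.5] Y [601.6 146.8] K [613.7  54.1] yaw 7.47
 bay: mid [-20.8  86.8] Y [-20.8 133.5] K [-20.7  40. ] phi -0.08
t 15.45 tcp [ 0.6005 -0.0307  0.0082] bay [-44.7 -42.4] tool x yaw 7.4 F [-2.4 -0.6  0.7]
```

Call:
{"method": "arm_command", "body": {
  "motion": [
    [-0.2,0,0,0],
    [-0.1,0,0.25,0],
    [0,0,0.25,0],
    [0.15,0,0,0],
    [0.15,0,0,0],
    [0.06,0,0,0],
    [0.04,0,0,0],
    [0.03,0,0,0],
    [0,0,0,0]
  ]
}}

```text
time_s: 16.2
ee_pos: [0.5999, -0.0101, 0.0078]
eef_rot: [-0.705, -0.043, 0.048, 0.706]
force: [-7.8, 0.1, 6.9]
opening: 0.0854
```

```bash
python3 - <<'E'
from h import *
im,_=save('top','t12.png');rep(BAY);tb()
E
```

```text
sect score 0.75 size [33.3 52.7] world mid [608.3 121.1] Y [606.1 147.4] K [610.5  94.9] yaw 4.72
 bay: mid [-17.5 107.2] Y [-16.2 133.5] K [-18.7  80.9] phi 2.67
t 16.3 tcp [ 0.5999 -0.0101  0.0079] bay [-42.7 -21.9] tool x yaw 7.4 F [-8.4  0.5  5.3]
```

Call:
{"method": "arm_command", "body": {
  "motion": [
    [0.04,0,0,0],
    [0.04,0,0,0],
    [0,0,0,0]
  ]
}}

```text
time_s: 16.55
ee_pos: [0.5999, -0.0101, 0.0077]
eef_rot: [-0.705, -0.041, 0.05, 0.706]
force: [-14.1, -2.0, 10.3]
opening: 0.0853
```

Call:
{"method": "arm_command", "body": {
  "motion": [
    [0.04,0,0,0],
    [0,0,0,0],
    [0,0,0,0]
  ]
}}

```text
time_s: 16.8
ee_pos: [0.5999, -0.0102, 0.0077]
eef_rot: [-0.705, -0.04, 0.051, 0.706]
force: [-16.5, -2.4, 10.9]
opening: 0.0854
```

Call:
{"method": "arm_command", "body": {
  "motion": [
    [-0.15,0,0,0],
    [-0.4,0,-0.2,0],
    [-0.6,0,-0.4,0],
    [-0.3,-1,0,0],
    [0,-1,0,0],
    [0,-1,-0.5,0],
    [-0.5,0,-1,0],
    [-0.5,0,-1,0],
    [-0.5,0,-1,0],
    [-0.3,0,-1,0]
  ]
}}

```text
time_s: 17.63
ee_pos: [0.5078, -0.2202, 0.1263]
eef_rot: [0.706, 0.047, -0.046, -0.705]
force: [1.1, -0.1, 0.1]
opening: 0.0852
```

Call:
{"method": "arm_command", "body": {
  "motion": [
    [0,0,-1,0],
    [0,0,-1,0],
    [0,0,-0.7,0],
    [0,0,0,0],
    [0,0,0,0]
  ]
}}

```text
time_s: 18.05
ee_pos: [0.5232, -0.3284, 0.1254]
eef_rot: [0.706, 0.045, -0.044, -0.705]
force: [0.1, 0.7, -0.7]
opening: 0.0855
```

```bash
python3 - <<'E'
from h import *
im,_=save('top','t13.png');rep(BAY);tb()
cv2.imwrite('pics/t13z.png',cv2.resize(im[160:280,175:375,::-1],None,fx=4,fy=4,interpolation=2))
im2,_=save('scene','s13.png')
cv2.imwrite('pics/s13z.png',cv2.resize(im2[160:270,170:370,::-1],None,fx=4,fy=4,interpolation=2))
for n in ('round_stub','brass_stub','steel_ring','box_offcut'): print(n,spot('top',n,0))
E
```

```text
sect score 0.8 size [ 33.3 258.8] world mid [621.  18.] Y [605.8 146.6] K [ 636.3 -110.5] yaw 6.77
 bay: mid [-18.1   3.3] Y [-16.7 132.7] K [ -19.5 -126.1] phi 0.62
t 18.15 tcp [ 0.5222 -0.3252  0.1251] bay [-160.3 -324.4] tool x yaw 7.4 F [-0.1  0.7  0.2]
round_stub [(0.86, [209.4, 294.3], [0.4559, 0.1421, 0.0])]
brass_stub [(0.69, [388.2, 177.0], [0.6769, -0.2181, 0.0])]
steel_ring [(0.59, [231.7, 176.6], [0.6869, 0.0948, 0.0])]
box_offcut [(0.81, [310.6, 156.7], [0.7229, -0.0645, 0.0])]
```

View pics/t13z.png

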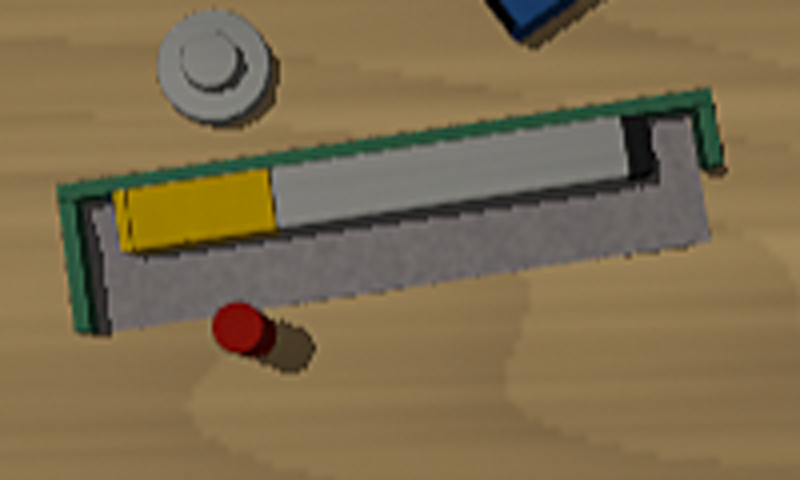

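View pics/s13z.png

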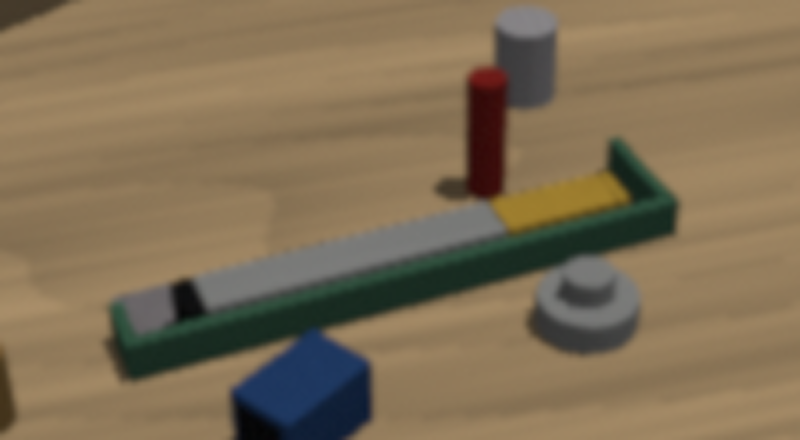

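```bash
python3 - <<'E'
import cv2,numpy as np
im=cv2.imread('pics/t13.png')
for c in (206,215,225,235,245,260,275,290,305,320,328,333,336):
    col=im[178:232,c].astype(int)
    g=[i for i,p in enumerate(col) if p[1]-p[2]>20 and p[1]>p[0]]
    print(c,178+g[0],178+g[-1],[tuple(p[::-1].tolist()) for p in col[g[-1]:g[-1]+4]])
E
python3 -c "
import cv2
im=cv2.imread('pics/t13.png');cv2.imwrite('pics/t13y.png',cv2.resize(im[175:235,185:360],None,fx=4.5,fy=9,interpolation=0))"
```

```text
206 204 206 [(34, 85, 69), (64, 74, 52), (85, 61, 0), (77, 57, 0)]
215 203 205 [(57, 84, 59), (133, 108, 1), (166, 132, 0), (160, 128, 0)]
225 201 203 [(34, 89, 70), (116, 105, 53), (162, 125, 0), (161, 128, 0)]
235 200 202 [(57, 84, 58), (133, 108, 7), (165, 130, 0), (157, 125, 0)]
245 198 200 [(38, 87, 58), (91, 106, 92), (129, 125, 122), (129, 128, 122)]
260 196 198 [(35, 77, 52), (96, 100, 93), (132, 129, 125), (126, 126, 120)]
275 194 196 [(49, 80, 59), (104, 107, 101), (132, 130, 126), (125, 125, 119)]
290 192 193 [(38, 81, 57), (66, 84, 70), (111, 109, 105), (128, 125, 121)]
305 189 191 [(33, 81, 53), (102, 112, 100), (134, 131, 127), (123, 121, 117)]
320 187 189 [(33, 73, 49), (90, 94, 87), (125, 121, 118), (120, 118, 114)]
328 186 188 [(43, 76, 55), (96, 98, 92), (128, 124, 121), (121, 119, 115)]
333 185 188 [(38, 71, 49), (18, 12, 16), (20, 18, 20), (20, 21, 20)]
336 185 187 [(34, 70, 49), (13, 26, 19), (20, 19, 20), (20, 19, 18)]
```

View pics/t13y.png

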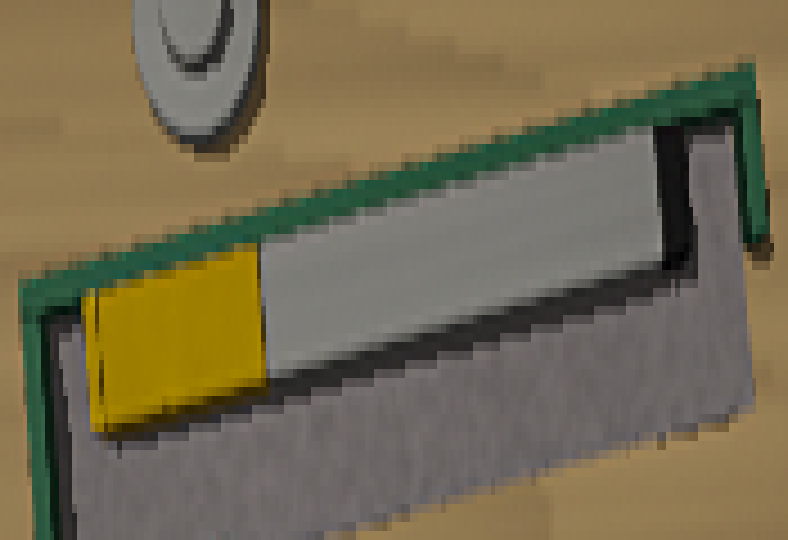

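```bash
python3 -c "
from cell import *
print(job_done())"
```

```text
the job is handed in; nothing more can be done
None
```

The section is in the bay, lying flat along the back rail between the two cheeks. I handed the job in at about 18 s on the robot's clock. No verdict is reported, so the result below is from my own checks.

**What I did:**
- I pushed it square-on with the open fingertips, and again by a few millimetres, until its yellow end lined up behind the post.
- I pushed the black end along the section's axis with the back of the shut fingers until the yellow end lay behind the post, about 22 mm short of the left cheek.
- I swung the black end in with the open fingertips and pressed the section against the rail. The press reached about 16–20 N with no further movement. I then backed off and lifted clear.

**Last checks:**
- **Seating:** In the top picture the visible rail edge is about 3 pixels wide all along, and no gap shows between rail and section.
- **Position:** The ends measure about y +133 and −126 mm in the bay, so both are clear of the cheeks.
- **Angle (disagrees slightly):** The network outline gives the section's centre line 17–19 mm from the rail and turned 0.6°, where flush would be 15 mm and 0°. That is within the outline and bay-fit error, as it made the section 33 mm wide, and the picture itself shows it flush.
- **Other offcuts:** The round stub, brass stub and steel ring re-measured within about 5 mm of their first readings, which is detector scatter. The blue box offcut was missed in the first look, so I have no first reading for it; it looks unmoved in the pictures.

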